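# Close the battery hatch of the garden watering controller

## Robot

A 7-joint arm with a two-finger parallel gripper is mounted at the origin on the work surface. World frame = base frame: x ahead of the robot, y to its left, z up, the work surface at z = 0. Lengths are in m, angles in rad, forces in N, time in s.
With the tool pointing down it reaches from about 0.425 to 0.975 m from the base axis. Payload 16.7 kg.
Tool frame: the origin (TCP) lies at the very end of the fingers, on their centre line; the grasp point (between the pads) lies 19 mm behind it; z points along the fingers, y is the direction in which the jaws open and shut (so a half turn about z gives the same grasp; the last joint's range is limited). The gripper opens to 85 mm and grips with 20 to 120 N. Pads are 22 mm wide; open, the fingers measure 114 mm over their backs; the gripper's body (76 mm by 85 mm) begins 54 mm behind the grasp point. The pads swing forward as they close: fully open they stand 13 mm farther back than shut.
Start: joints at [-1.369, 0.426, 0.074, 1.606, -0.034, 1.111, -0.067], TCP at [0.232, 0.634, 0.193] pointing down, gripper open.
Joint ranges: [-2.85, 2.85], [-0.5, 2.14], [-1.23, 1.37], [0.21, 2.46], [-1.02, 4.16], [0.16, 2.05], [-2.73, 2.73]. Speed limits (rad/s): [1.89, 1.89, 2.39, 2.39, 3.01, 3.01, 3.01].

## Interface

Orientations are given as a rotation vector (axis times angle).
In Python, from cell import monitor, imaging, close_job gives the robot as it stands. The module is installed in compiled form; this text tells all that it offers.
- The arm moves only by the tool step_arm, never from a script. Its argument "motion" is one flat list of numbers, 6 for each row, row after row: the shift along the tool's x, y, z in m, then the turn, a rotation vector about the tool's x, y, z in degrees. A call has exactly 8 rows; each row is the pose to reach, as a shift and turn from the pose commanded when the call began, along the tool's axes at that moment; what a row does not reach only later rows make up. A row lasts 1/12 s, in which the tool goes at most 41.7 mm and 7.16 degrees, less where a joint would pass 70% of its speed; a pose out of reach is approached as far as the arm can. A call with a gripper value outside its range is refused whole. "hand" is the finger opening in m, from 0 to 0.0854, set as the call begins (left out, the last holds). The fingers move at their own pace and stop on an object; "grip_force" is the grip in N (left out, the last holds). Time passes only in rows, so rows that repeat a pose let the fingers close, or fill a call up. It gives the time, the measured TCP pose, the force and the opening at its end, in the units of the state.
- monitor.get_state(): the state, without advancing time (a new reading comes with each control period).
- imaging.read_camera(name): name is "scene" or "top" or "wrist"; returns (picture, depth): 400x640x3 uint8, red, green, blue; 400x640 float32, m along the optical axis (not along the pixel's ray), 0 where there is no reading.
- imaging.camera_params(name): a dict with "fx", "fy", "cx", "cy" (pixels), "world_from_camera" (4x4, takes a point from camera to world coordinates); the wrist camera has in their place "tool_from_camera" (4x4, takes a point from camera to tool coordinates, whose origin is the TCP and whose axes are the flange's). Camera axes: x right, y up, looking along -z (the intrinsics and any distortion apply to the point x, -y, -z); pixel columns grow to the right and rows downward; lengths in m; the calibration is good to about 2 mm. A picture is of the moment at which its call begins: read the wrist's pose just before it. camera_params takes no time and is no camera call.
- close_job(): hands the job in, once; it reports no verdict.
The state is a dict: "time_s": time; "joint_positions": joint angles; "dq": joint speeds; "joint_efforts": joint torques, N m; "ee_pos": TCP position; "ee_rot": TCP orientation; "wrist_force": force on the tool from outside, world axes, zero at the start; "moment": the same for the moment, N m; "opening": finger opening in m.
Only numpy, scipy, OpenCV 4.12 (cv2) and the standard library are available. Lean on these libraries where they do the work, as an engineer would, in place of code of your own. Each camera call takes 0.05 s, during which the arm holds its last target. There are 200 camera calls.

## Task

Put the battery cover back on the green watering controller: hook the yellow lip at its front end under the yellow bar while the cover slants down towards the bar, swing it down, and press the rear gently until the orange latch snaps over it and the cover lies flat and fully home. Do not force it (never push cover and controller together with more than about 30 N), leave the other things on the table alone, and let go at the end.

Things in the scene. Friction and masses are not known exactly. Their poses are not given: they have to be found in the camera images.
- board: the wooden plank that carries the green controller; 230 x 150 x 12 mm, fixed to the table. Origin: centre of its underside; x from the controller's front (hook bar, hose outlets, robot's side) to its rear (latch), z up. The case with bay, bar and latch stands on a black plinth, up to 10 mm forward or back (x) and 0 to 20 mm higher than nominal. No reading shows this: find it by feel or sight. It is stuck fast.
- bay (a point): nominal centre of the battery bay (fixed to the plank, 52 mm above its underside, axes alike): where the closed cover's underside centre lies, +-1.5 mm in x, plus the case's unknown shift in x and z. Level with the ledges that carry the cover along both sides (|y| 27 to 38 mm, x -66 to 56). Side walls at y +-38, rear wall at x +56.5, all 7.5 mm above the ledges. The cells lie lower than the ledges.
- bar (a point): nominal place of the yellow hook bar's rear lower edge, middle (fixed to the plank, axes alike; the real bar is shifted with the case). It is 58 mm ahead of (-x) the bay's centre, 5 mm above the ledges. The bar is 5 mm thick (z); the slot under it reaches 8.5 mm farther forward to a wall. The slot is open below down to the ledges at the sides and 15 mm deeper between them.
- press (a point): nominal place of the press spot's middle on the closed cover's top (fixed to the plank; 32 mm behind the bay's centre, 5 mm above the ledges; the real one is shifted with the case)
- cover_grip (a point): the loose grey cover (about 90 g), lying right side up on the table at first. Plate 110 (x) x 70 (y) x 5 mm. This point: middle of the black fin, 18 mm above the underside; x from lip end to rear end, z up. Fin: 12 mm thick in x, 44 mm long in y, from 5 to 31 mm above the underside. Orange ribbed press spot on the plate's top at x 20 to 44, |y| to 20 mm.
- cover_lip (a point): the tip of the cover's yellow lip (middle of its front edge; axes as the cover's), 65 mm ahead of (-x) the fin's middle and 1.75 mm above the underside. The lip is 3.5 mm thick, 44 mm wide, flush with the underside and sticks out 10 mm from the plate's front edge
- latch (a joint): orange sprung latch, mid-rear of the bay, 26 mm wide: how far it is pushed back (m). 0: free, its tip overlaps the closed cover's rear edge by 5 mm, 2 mm above it; its front is a ramp up to 22 mm above the ledges. A hooked cover rests on it, rear about 15 mm up; about 5 to 12 N on the press spot push it back 3 to 7 mm, then it snaps forward (below 2.5 mm) over the plate and draws it flat.
- spray: spray bottle, 76 mm wide, 215 mm tall, bystander; origin at the centre of its underside
- pot: terracotta pot, 90 mm wide, 80 mm tall, bystander; origin at the centre of its underside
- jar: glass seed jar with brass lid, 64 mm wide, 85 mm tall, bystander; origin at the centre of its underside
- screwdriver: screwdriver lying on the table, bystander; origin at its underside
- oldcell: used red battery cell lying on the table, 49 mm long, 14 mm thick, bystander; origin at its underside
Things that resemble listed ones, but are neither listed nor needed, are in the scene too. Of the things that look like the part that bears cover_grip, take the one that is farthest to the robot's left at the start.

How it is judged:
By the outcome, as a careful person would: the job done as asked, in the order asked, and still so for the second after the job is handed in, with the robot touching nothing.
It also fails if it takes over 72 s, if anything falls off the work surface, if the arm or the gripper's body presses on something with over 40 N, if the wrist force passes 120 N, or if a joint passes its speed limit or range.

## Working session

There is one attempt and no reset: what is moved stays moved. The work goes in short steps, Python scripts to look and compute and a tool call to move; the robot and the scene stay as the last step left them, time stands still between calls to the robot, and variables do not carry over. Pictures are saved under pics/ and viewed, about 8 in all and at most 12, crops included, and the job is handed in when it is done.

Besides the shell and the picture viewer there is one more tool, called by a JSON object that holds its "method" and its "body", one argument or row to a line. step_arm: Moves the arm, as the interface text tells. Its arguments: {"type":"object","properties":{"motion":{"type":"array","items":{"type":"number"}},"hand":{"type":"number"},"grip_force":{"type":"number"}},"required":["motion"]}

```bash
mkdir -p pics
cat > h.py <<'E'
import numpy as np, cv2
from scipy.spatial.transform import Rotation as R
from cell import monitor, imaging
def cap(n,tag):
    s=monitor.get_state(); im,d=imaging.read_camera(n); p=imaging.camera_params(n)
    if n=='wrist':
        T=np.eye(4);T[:3,:3]=R.from_rotvec(s['ee_rot']).as_matrix();T[:3,3]=s['ee_pos']
        W=T@np.array(p['tool_from_camera'])
    else: W=np.array(p['world_from_camera'])
    np.savez('pics/%s.npz'%tag,im=im,d=d,W=W,K=[p['fx'],p['fy'],p['cx'],p['cy']])
    cv2.imwrite('pics/%s.png'%tag,im[:,:,::-1]); return p
def cloud(tag):
    z=np.load('pics/%s.npz'%tag);d=z['d'];fx,fy,cx,cy=z['K'];v,u=np.mgrid[:400,:640]
    P=np.stack([(u-cx)/fx*d,-(v-cy)/fy*d,-d],-1)@z['W'][:3,:3].T+z['W'][:3,3]
    P[d==0]=np.nan; return z['im'],P
def crop(tag,u0,u1,v0,v1,k,out):
    im=cv2.imread('pics/%s.png'%tag)[v0:v1,u0:u1]; cv2.imwrite('pics/%s.png'%out,cv2.resize(im,None,fx=k,fy=k,interpolation=cv2.INTER_CUBIC))
E
python3 - <<'E'
from h import *
for n in('top','scene','wrist'):
    p=cap(n,n+'0'); print(n,{k:(np.round(v,3).tolist()) for k,v in p.items()})
s=monitor.get_state(); print({k:np.round(v,3).tolist() for k,v in s.items()})
a=cv2.imread('pics/top0.png');b=cv2.imread('pics/scene0.png')
cv2.imwrite('pics/both.png',cv2.resize(np.vstack([a,b]),(480*1,600)))
E
```

```text
top {'fx': 482.669, 'fy': 482.669, 'cx': 324.538, 'cy': 200.596, 'world_from_camera': [[0.029, 0.982, -0.189, 0.24], [-1.0, 0.027, -0.009, -0.005], [-0.004, 0.189, 0.982, 1.242], [0.0, 0.0, 0.0, 1.0]]}
scene {'fx': 509.298, 'fy': 509.298, 'cx': 322.999, 'cy': 201.872, 'world_from_camera': [[0.547, -0.518, 0.658, 1.401], [0.837, 0.34, -0.429, -0.596], [-0.002, 0.785, 0.62, 0.946], [0.0, 0.0, 0.0, 1.0]]}
wrist {'fx': 319.066, 'fy': 319.066, 'cx': 317.071, 'cy': 199.742, 'tool_from_camera': [[-0.003, 0.962, 0.274, 0.069], [1.0, 0.003, -0.001, 0.0], [-0.001, 0.274, -0.962, -0.18], [0.0, 0.0, 0.0, 1.0]]}
{'time_s': 0.15, 'joint_positions': [-1.369, 0.427, 0.074, 1.606, -0.034, 1.111, -0.067], 'dq': [0.001, -0.0, 0.001, -0.003, -0.0, -0.001, -0.002], 'joint_efforts': [0.003, -95.032, 3.763, -46.375, 0.019, 0.008, -0.0], 'ee_pos': [0.232, 0.634, 0.193], 'ee_rot': [-0.548, -3.093, 0.001], 'wrist_force': [0.468, 0.598, 0.674], 'moment': [0.022, 0.012, 0.058], 'opening': 0.085}
```

View pics/top0.png

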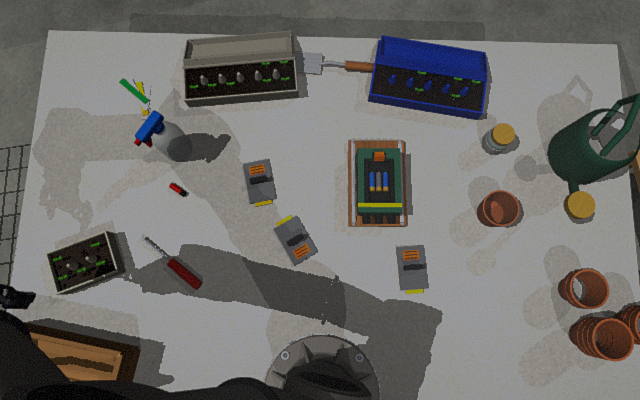

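View pics/scene0.png

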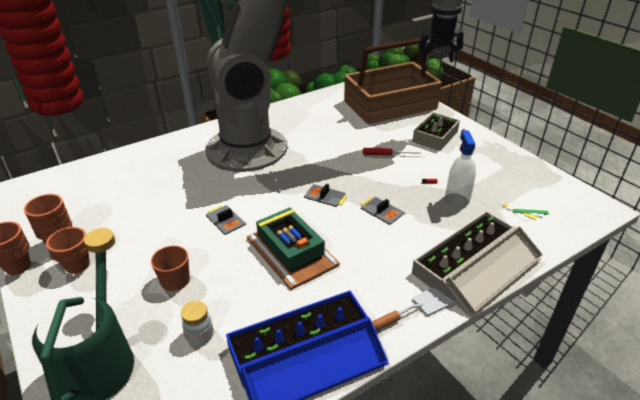

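Three covers resemble each other: A (259,182), B (296,240) and C (412,268) in the top view. The robot's left is image left (camera x = world −y), so A fits. I'll measure it and confirm in a crop.

Run:
```python
from h import *
im,P=cloud('top0')
for n,(u,v) in dict(A=(259,182),B=(296,240),C=(412,268)).items(): print(n,P[v,u].round(3))
hsv=cv2.cvtColor(im,cv2.COLOR_RGB2HSV)
def blob(n,m,box):
    u0,u1,v0,v1=box; mm=np.zeros(m.shape,bool); mm[v0:v1,u0:u1]=m[v0:v1,u0:u1]
    p=P[mm]; p=p[~np.isnan(p).any(1)]; vv,uu=np.nonzero(mm)
    r=cv2.minAreaRect(p[:,:2].astype(np.float32)*1000)
    print(n,len(p),'px',uu.mean().round(1),vv.mean().round(1),'mean',p.mean(0).round(4),'med z',np.median(p[:,2]).round(4),'rect',np.round(r[0],1),np.round(r[1],1),round(r[2],1))
h,s,v=hsv[...,0],hsv[...,1],hsv[...,2]
A=(235,285,150,212)
yel=(h>22)&(h<35)&(s>150)&(v>80); org=(h>6)&(h<=18)&(s>170)&(v>100); blk=(v<45)
grey=P[...,2]>0.003
blob('A lip',yel,A);blob('A org',org,A);blob('A fin',P[...,2]>0.02,A);blob('A all',grey&(P[...,2]<.05),A)
Bd=(345,410,135,230)
blob('bar',yel,Bd);blob('latch',org,(365,390,148,165));blob('boardpl',(P[...,2]<0.02)&(P[...,2]>.007),Bd)
g=(h>60)&(h<90)&(s>80)
blob('green',g,Bd)
z=P[135:230,345:410,2]; print(np.round(z[::5,::5]*1000).tolist())
crop('top0',230,430,130,300,4,'c1')
```

```text
A [0.522 0.179 0.014]
B [0.371 0.075 0.031]
C [ 0.309 -0.216  0.033]
A lip 58 px 263.3 202.6 mean [0.4691 0.166  0.0039] med z 0.0039 rect [469.2 166.6] [10.1 43.5] 11.0
A org 88 px 256.6 169.0 mean [0.5586 0.1885 0.0055] med z 0.0056 rect [558.5 188.2] [24. 38.] 14.4
A fin 93 px 257.8 178.7 mean [0.5266 0.18   0.0301] med z 0.0307 rect [527.  180.4] [12.5 44.1] 13.5
A all 1238 px 259.2 181.1 mean [0.5259 0.1793 0.0076] med z 0.0056 rect [529.1 179.9] [167.  130.9] 2.5
bar 177 px 379.4 204.4 mean [ 0.4602 -0.13    0.0713] med z 0.0714 rect [ 477.4 -129.6] [ 44.1 106.2] 1.6
latch 90 px 378.8 156.1 mean [ 0.5814 -0.1267  0.079 ] med z 0.0805 rect [ 582.1 -126.8] [18.9 25.5] 2.9
boardpl 1656 px 372.4 182.0 mean [ 0.5311 -0.1173  0.013 ] med z 0.0129 rect [ 527.2 -128.7] [238.9 150.4] 1.2
green 1063 px 378.9 177.6 mean [ 0.5294 -0.1282  0.0693] med z 0.0694 rect [ 514.5 -128.4] [183.8 107.9] 1.4
[[1.0, 1.0, 7.0, 1.0, 4.0, -1.0, -3.0, -2.0, -0.0, -4.0, 2.0, -0.0, -1.0], [-2.0, 15.0, 12.0, 9.0, 13.0, -0.0, -4.0, 1.0, 1.0, 0.0, -0.0, -0.0, 1.0], [2.0, 11.0, 10.0, 9.0, 12.0, 10.0, 13.0, 13.0
[... 587 characters left out ...]
.0, 15.0, 17.0, 68.0, 58.0, 62.0, 45.0, 62.0, 64.0, 64.0, 70.0, 69.0, 15.0], [1.0, 11.0, 8.0, 70.0, 56.0, 57.0, 48.0, 62.0, 61.0, 60.0, nan, 70.0, 13.0], [2.0, 12.0, 12.0, 69.0, 60.0, 48.0, 47.0, 50.0, 46.0, 60.0, 68.0, 66.0, 6.0], [1.0, 12.0, 15.0, 70.0, 61.0, 50.0, 44.0, 49.0, 47.0, 60.0, nan, 66.0, 15.0], [-2.0, 8.0, 14.0, 73.0, 73.0, 70.0, 68.0, 70.0, 71.0, 73.0, 74.0, 72.0, 11.0], [-2.0, 14.0, 15.0, 71.0, 72.0, 71.0, 74.0, 70.0, nan, 73.0, 72.0, 69.0, 13.0], [-1.0, 13.0, 11.0, 23.0, 48.0, 25.0, 41.0, 49.0, 23.0, 49.0, 22.0, 16.0, 16.0], [-1.0, 15.0, 18.0, 9.0, 43.0, 14.0, 42.0, 48.0, 12.0, 53.0, 43.0, 13.0, 13.0], [1.0, 14.0, 9.0, 9.0, 13.0, 13.0, 8.0, 14.0, 6.0, nan, 18.0, 13.0, 16.0]]
```

View pics/c1.png

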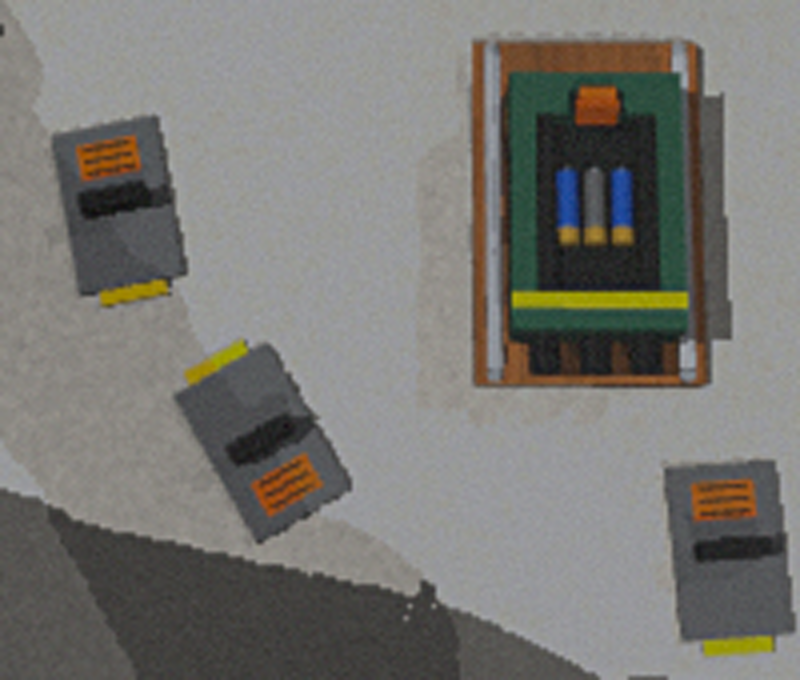

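Crop shows A at crop (120,205) with the lip towards the robot. It has the greatest y (0.18 m, against 0.075 for B and −0.216 for C), so A is the cover to take. The bar is at crop (600,300), the latch at (597,105), and the board is yawed about 1.3°. Next I'll work out the first move.

```bash
cat >> h.py <<'E'
def tgt(yaw,pitch=0):
    # tool y along cover x (yaw deg), tool down; pitch: rear up by deg (rotation about cover -y)
    c,s=np.cos(np.radians(yaw)),np.sin(np.radians(yaw))
    y=np.array([c,s,0]);z=np.array([0,0,-1.]);M=np.stack([np.cross(y,z),y,z],1)
    ay=np.array([-s,c,0]); return R.from_rotvec(-np.radians(pitch)*ay)*R.from_matrix(M)
def plan(p,rot):
    s=monitor.get_state();R0=R.from_rotvec(s['ee_rot'])
    print('t',round(s['time_s'],2),'at',np.round(s['ee_pos'],4),'F',np.round(s['wrist_force'],1),'op',round(s['opening'],4))
    print('shift mm',(R0.inv().apply(np.array(p)-s['ee_pos'])*1000).round(1),'turn',(R0.inv()*rot).as_rotvec(degrees=True).round(2))
E
python3 -c "
from h import *
plan([.527,.18,.15],tgt(14))"
```

```text
t 0.15 at [0.2319 0.6336 0.1929] F [0.5 0.6 0.7] op 0.0854
shift mm [-433.  -324.5   43.2] turn [-5.00e-02  3.00e-02  5.59e+01]
```

{"method": "step_arm", "body": {
  "motion": [-13,-10,0,0,0,1]
}}

```text
validation failed for argument at $.mo...
```

{"method": "step_arm", "body": {
  "motion": [-0.01,-0.008,0,0,0,1,-0.032,-0.024,0,0,0,4,-0.06,-0.045,0,0,0,7.5,-0.088,-0.066,0,0,0,11,-0.116,-0.087,0,0,0,14.5,-0.144,-0.108,0,0,0,18,-0.172,-0.129,0,0,0,21.5,-0.2,-0.15,0,0,0,25]
}}

```text
time_s: 0.82
ee_pos: [0.369, 0.422, 0.1934]
ee_rot: [-1.211, -2.899, 0.0]
wrist_force: [0.7, 1.6, -0.5]
opening: 0.0849
```

```bash
python3 -c "
from h import *
plan([.527,.18,.15],tgt(14))"
```

```text
t 0.82 at [0.369  0.422  0.1934] F [ 0.7  1.6 -0.5] op 0.0849
shift mm [-283.2  -57.7   43.4] turn [-1.000e-02 -1.000e-02  3.067e+01]
```

{"method": "step_arm", "body": {
  "motion": [-0.036,-0.007,0.005,0,0,4,-0.073,-0.015,0.011,0,0,8,-0.11,-0.022,0.017,0,0,12,-0.148,-0.03,0.023,0,0,16,-0.186,-0.038,0.029,0,0,20,-0.224,-0.046,0.035,0,0,24.5,-0.262,-0.053,0.04,0,0,28.5,-0.283,-0.058,0.043,0,0,30.7]
}}

```text
time_s: 1.48
ee_pos: [0.5285, 0.1779, 0.1502]
ee_rot: [1.94, 2.47, -0.001]
wrist_force: [-0.8, -0.3, -0.2]
opening: 0.0856
```

Run:
```python
from h import *
cap('wrist','w1'); plan([.527,.18,.15],tgt(14))
im,P=cloud('w1')
hsv=cv2.cvtColor(im,cv2.COLOR_RGB2HSV);h,s,v=hsv[...,0],hsv[...,1],hsv[...,2]
near=(abs(P[...,0]-.527)<.09)&(abs(P[...,1]-.18)<.06)
for n,m in dict(fin=(P[...,2]>.024)&(P[...,2]<.05),lip=(h>22)&(h<35)&(s>130)&(P[...,2]<.02),org=(h>4)&(h<=18)&(s>150)&(P[...,2]<.02)).items():
    p=P[m&near]; r=cv2.minAreaRect(p[:,:2].astype(np.float32)*1000); print(n,len(p),p.mean(0).round(4),np.round(r[0],1),np.round(r[1],1),round(r[2],1))
```

```text
t 1.53 at [0.5296 0.1752 0.1499] F [ 0.2 -4.9 -0.5] op 0.0855
shift mm [ 5.3 -1.4 -0.1] turn [ 0.01  0.13 -0.55]
fin 539 [0.5274 0.1807 0.0305] [527.5 180.2] [10.8 43.3] 13.5
lip 374 [0.4689 0.166  0.0029] [468.7 166. ] [10.5 43.7] 12.7
org 818 [0.5584 0.1876 0.0051] [547.3 185.6] [46.4 41.6] 13.0
```

View pics/w1.png

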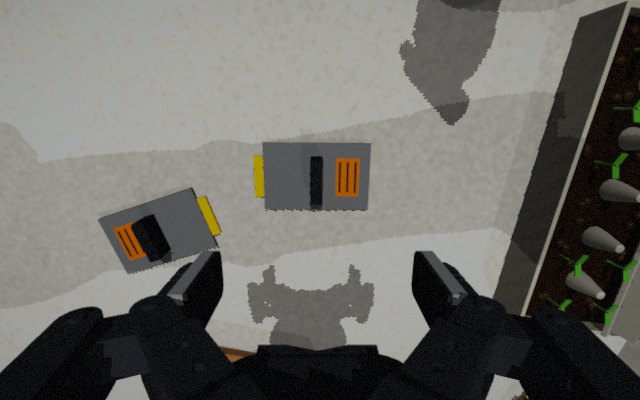

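Wrist and top views agree: fin centre (0.5275, 0.180), fin top z 0.0305, yaw about 13.7°. In the wrist view, fin at (317,182) and lip at (259,176). Descending partway.

{"method": "step_arm", "body": {
  "motion": [0,0,0.005,0,0,0,0,0,0.02,0,0,0,0,0,0.04,0,0,0,0,0,0.06,0,0,0,0,0,0.08,0,0,0,0,0,0.095,0,0,0,0,0,0.1,0,0,0,0,0,0.1,0,0,0],
  "hand": 0.05,
  "grip_force": 40
}}

```text
time_s: 2.2
ee_pos: [0.5257, 0.1829, 0.0493]
ee_rot: [-1.928, -2.479, 0.003]
wrist_force: [-1.9, -0.3, 0.5]
opening: 0.0505
```

```bash
python3 -c "
from h import *
plan([.5275,.18,.0065],tgt(13.7))"
```

```text
t 2.2 at [0.5257 0.1829 0.0493] F [-1.9 -0.3  0.5] op 0.0505
shift mm [-3.2  1.2 42.8] turn [-0.14  0.03  0.54]
```

{"method": "step_arm", "body": {
  "motion": [-0.001,0.0005,0.005,0,0,0.3,-0.003,0.001,0.015,0,0,0.5,-0.003,0.001,0.025,0,0,0.5,-0.003,0.001,0.034,0,0,0.5,-0.003,0.001,0.04,0,0,0.5,-0.003,0.001,0.0425,0,0,0.5,-0.003,0.001,0.0425,0,0,0.5,-0.003,0.001,0.0425,0,0,0.5]
}}

```text
time_s: 2.87
ee_pos: [0.5287, 0.1801, 0.0079]
ee_rot: [-1.941, -2.47, 0.0]
wrist_force: [-0.1, -0.1, 0.9]
opening: 0.0498
```

```bash
python3 -c "
from h import *
plan([.5275,.18,.0065],tgt(13.7))"
```

```text
t 2.87 at [0.5287 0.1801 0.0079] F [-0.1 -0.1  0.9] op 0.0498
shift mm [ 0.2 -1.2  1.4] turn [-0.01  0.01 -0.01]
```

Aligned within 1.2 mm; closing on the fin.

{"method": "step_arm", "body": {
  "motion": [0,-0.001,0,0,0,0,0,-0.001,0,0,0,0,0,-0.001,0,0,0,0,0,-0.001,0,0,0,0,0,-0.001,0,0,0,0,0,-0.001,0,0,0,0,0,-0.001,0,0,0,0,0,-0.001,0,0,0,0],
  "hand": 0,
  "grip_force": 60
}}

```text
time_s: 3.53
ee_pos: [0.5276, 0.1799, 0.0079]
ee_rot: [1.941, 2.47, -0.0]
wrist_force: [0.5, 0.4, -0.3]
opening: -0.0002
```

```bash
python3 -c "
from h import *
plan([.5275,.18,.0065],tgt(13.7))"
```

```text
t 3.53 at [0.5276 0.1799 0.0079] F [ 0.5  0.4 -0.3] op -0.0002
shift mm [ 0.1 -0.1  1.4] turn [-0.  0. -0.]
```

The opening reads 0 where a 12 mm fin should be, so I'll look.

Run:
```python
from h import *
cap('wrist','w2');cap('top','t2');cap('scene','s2')
a=cv2.imread('pics/w2.png')
t=cv2.resize(cv2.imread('pics/t2.png')[140:220,220:300],(320,320),interpolation=2);s=cv2.resize(cv2.imread('pics/s2.png')[170:250,340:420],(320,320),interpolation=2)
cv2.imwrite('pics/m2.png',np.hstack([cv2.resize(a,(512,320)),s])); cv2.imwrite('pics/t2c.png',t)
m=cv2.imread('pics/m2.png');cv2.imwrite('pics/m2.png',cv2.resize(m,(800,308)))
```

```text
(no output)
```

View pics/m2.png

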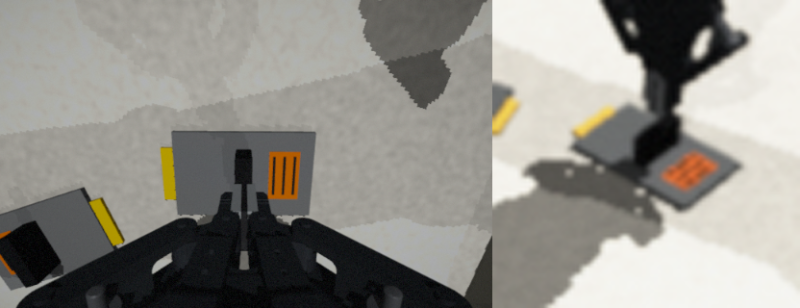

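{"method": "step_arm", "body": {
  "motion": [0,0,-0.001,0,0,0,0,0,-0.003,0,0,0,0,0,-0.008,0,0,0,0,0,-0.014,0,0,0,0,0,-0.018,0,0,0,0,0,-0.02,0,0,0,0,0,-0.02,0,0,0,0,0,-0.02,0,0,0]
}}

```text
time_s: 4.35
ee_pos: [0.5277, 0.1801, 0.0281]
ee_rot: [1.94, 2.471, 0.001]
wrist_force: [-0.9, -0.9, -0.4]
opening: -0.0001
```

Run:
```python
from h import *
cap('wrist','w3');s=monitor.get_state();print(s['ee_pos'],s['opening'],s['wrist_force'])
for t in('w2','w3'):
    im,P=cloud(t); z=np.load('pics/%s.npz'%t)
    hsv=cv2.cvtColor(im,cv2.COLOR_RGB2HSV);h,s_,v=hsv[...,0],hsv[...,1],hsv[...,2]
    near=(abs(P[...,0]-.527)<.09)&(abs(P[...,1]-.18)<.06)
    for n,m in dict(lip=(h>22)&(h<35)&(s_>130),org=(h>4)&(h<=18)&(s_>150)).items():
        p=P[m&near]; print(t,n,len(p),np.median(p,0).round(4))
    c=np.linalg.inv(z['W'])@np.array([.5275,.18,.031,1]);K=z['K'];print('fin px',K[2]+K[0]*c[0]/-c[2],K[3]-K[1]*c[1]/-c[2])
crop('w3',230,410,130,290,4,'w3c')
```

```text
[0.52757609 0.17995916 0.027898  ] -0.00012846503765718677 [-0.57991441 -0.41607288  0.75574962]
w2 lip 1188 [0.4692 0.1694 0.0031]
w2 org 2253 [0.5578 0.1881 0.0051]
fin px 316.9938492304858 244.3830939876225
w3 lip 1026 [0.4693 0.1698 0.0032]
w3 org 1931 [0.5577 0.1879 0.0052]
fin px 316.82458036590356 230.76516259401092
```

View pics/w3c.png

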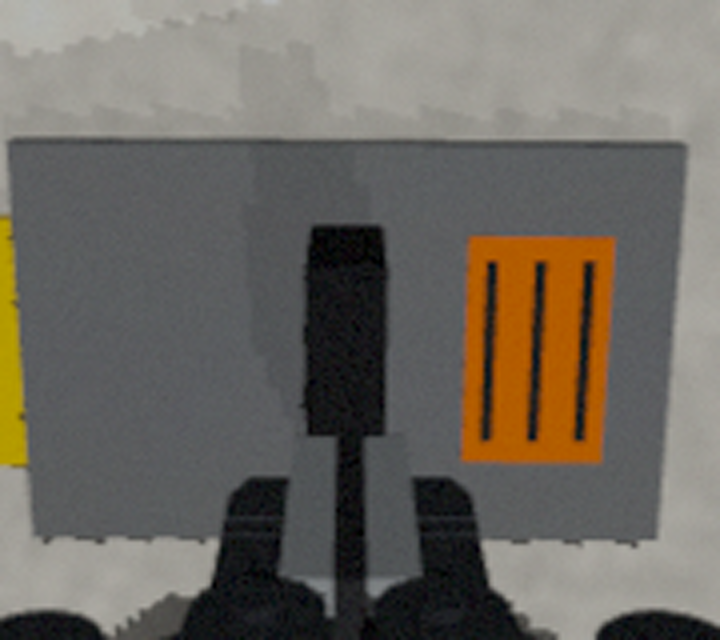

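Run:
```python
from h import *
z=np.load('pics/w3.npz');im,P=cloud('w3')
s=monitor.get_state();R0=R.from_rotvec(s['ee_rot'])
for u,v in [(316,188),(316,200),(316,215),(316,232),(312,190),(322,234),(306,242),(306,250),(306,258),(306,268),(326,245),(326,262),(317,245),(317,260),(317,275),(295,255),(338,255),(292,275)]:
    print((u,v),z['d'][v,u].round(3),'world',P[v,u].round(4),'tool mm',(R0.inv().apply(P[v,u]-s['ee_pos'])*1000).round(1))
im,P=cloud('t2'); m=(P[...,2]>.018)&(P[...,2]<.04)&(abs(P[...,0]-.527)<.05)&(abs(P[...,1]-.18)<.05);print('top fin',m.sum(),P[m].mean(0))
```

```text
(316, 188) 0.202 world [0.522  0.2007 0.0119] tool mm [21.5 -0.5 16. ]
(316, 200) 0.183 world [0.5225 0.1986 0.0318] tool mm [19.3 -0.5 -3.9]
(316, 215) 0.188 world [0.5248 0.1891 0.03  ] tool mm [ 9.6 -0.5 -2.1]
(316, 232) 0.19 world [0.5272 0.179  0.0308] tool mm [-0.8 -0.6 -2.9]
(312, 190) 0.196 world [0.5195 0.2004 0.0181] tool mm [21.8 -3.   9.7]
(322, 234) 0.191 world [0.531  0.1785 0.0305] tool mm [-2.2  3.  -2.6]
(306, 242) 0.148 world [0.5202 0.1889 0.0716] tool mm [ 10.4  -5.1 -43.7]
(306, 250) 0.136 world [0.5202 0.1902 0.0832] tool mm [ 11.7  -4.7 -55.3]
(306, 258) 0.129 world [0.5205 0.1902 0.0906] tool mm [ 11.6  -4.5 -62.7]
(306, 268) 0.121 world [0.5208 0.1901 0.0989] tool mm [ 11.5  -4.2 -71. ]
(326, 245) 0.141 world [0.5287 0.1922 0.0779] tool mm [ 11.7   4.  -50. ]
(326, 262) 0.126 world [0.5284 0.1917 0.0934] tool mm [ 11.2   3.5 -65.5]
(317, 245) 0.142 world [0.5249 0.191  0.0772] tool mm [ 11.3  -0.  -49.3]
(317, 260) 0.128 world [0.5249 0.191  0.0919] tool mm [ 11.4  -0.  -64. ]
(317, 275) 0.117 world [0.5249 0.1906 0.1033] tool mm [ 11.   -0.1 -75.4]
(295, 255) 0.141 world [0.5163 0.1848 0.0791] tool mm [  7.4  -9.8 -51.2]
(338, 255) 0.14 world [0.5347 0.1896 0.0798] tool mm [  7.7   9.2 -51.9]
(292, 275) 0.11 world [0.5157 0.1919 0.1094] tool mm [ 14.4  -8.7 -81.5]
top fin 36 [0.52892087 0.16604573 0.02910399]
```

The fingers actually end about 40 mm short of the reported TCP: depth shows the pads' lower ends near tool z −44 mm, with the fin free below them. I'll pin down that offset.

Run:
```python
from h import *
for t in ('w3','w2'):
    z=np.load('pics/%s.npz'%t);W=z['W'];d=z['d'];K=z['K'];C=np.array(imaging.camera_params('wrist')['tool_from_camera'])
    v,u=np.mgrid[:400,:640];Q=np.stack([(u-K[2])/K[0]*d,-(v-K[3])/K[1]*d,-d],-1)@C[:3,:3].T+C[:3,3]
    for uu in (304,309,325,329):
        print(t,uu,[(vv,*(Q[vv,uu]*1000).round(0).astype(int)) for vv in range(232,256,2)])
    m=(abs(Q[...,0])<20)&(abs(Q[...,1])<14)&(d>0)&(Q[...,2]<-12); print('tip z pct',(np.percentile(Q[m][:,2],[90,95,98,99,100])*1000).round(1))
```

```text
w3 304 [(232, np.int64(-11), np.int64(-9), np.int64(23)), (234, np.int64(-12), np.int64(-9), np.int64(23)), (236, np.int64(-14), np.int64(-9), np.int64(23)), (238, np.int64(-15), np.int64(-9), np.int64(23)), (240, np.int64(12), np.int64(-6), np.int64(-44)), (242, np.int64(12), np.int64(-6), np.int64(-46)), (244, np.int64(12), np.int64(-6), np.int64(-49)), (246, np.int64(11), np.int64(-6), np.int64(-50)), (248, np.int64(11), np.int64(-6), np.int64(-52)), (250, np.int64(12), np.int64(-6), np.int64(-55)), (252, np.int64(11), np.int64(-6), np.int64(-56)), (254, np.int64(12), np.int64(-6), np.int64(-59))]
w3 309 [(232, np.int64(-1), np.int64(-5), np.int64(-1)), (234, np.int64(-2), np.int64(-5), np.int64(-2)), (236, np.int64(-4), np.int64(-5), np.int64(-3)), (238, np.int64(-5), np.int64(-5), np.int64(-2)), (240, np.int64(11), np.int64(-4), np.int64(-43)), (242, np.int64(11), np.int64(-4), np.int64(-46)), (244, np.int64(11), np.int64(-4), np.int64(-48)), (246, np.int64(11), np.int64(-4), np.int64(-51)), (248, np.int64(11), np.int64(-4), np.int64(-52)), (250, np.int64(11), np.int64(-4), np.i
[... 1286 characters left out ...]
.int64(-59))]Traceback (most recent call last):
  File "<stdin>", line 7, in <module>
    return _quantile_unchecked(
        a, q, axis, out, overwrite_input, method, keepdims, weights)
    return _ureduce(a,
                    func=_quantile_ureduce_func,
    ...<5 lines>...
                    overwrite_input=overwrite_input,
                    method=method)
    r = func(a, **kwargs)
    result = _quantile(arr,
                       quantiles=q,
    ...<2 lines>...
                       out=out,
                       weights=wgt)
    slices_having_nans = np.isnan(arr[-1, ...])
                                  ~~~^^^^^^^^^
IndexError: index -1 is out of bounds for axis 0 with size 0
```

Tips end at tool z ≈ −43 mm, consistently on four columns, and the same depth image puts the plate top at the right height (5 mm). I'll treat the real tip as reported TCP minus 43 mm, reopen and go deeper carefully.

{"method": "step_arm", "body": {
  "motion": [0,0,0,0,0,0,0,0,0,0,0,0,0,0,0.006,0,0,0,0,0,0.018,0,0,0,0,0,0.03,0,0,0,0,0,0.042,0,0,0,0,0,0.048,0,0,0,0,0,0.05,0,0,0],
  "hand": 0.05
}}

```text
time_s: 5.07
ee_pos: [0.5267, 0.1793, -0.024]
ee_rot: [-1.94, -2.47, 0.004]
wrist_force: [0.1, 1.2, -0.2]
opening: 0.0506
```

{"method": "step_arm", "body": {
  "motion": [0,0,0.002,0,0,0,0,0,0.004,0,0,0,0,0,0.006,0,0,0,0,0,0.009,0,0,0,0,0,0.012,0,0,0,0,0,0.012,0,0,0,0,0,0.012,0,0,0,0,0,0.012,0,0,0]
}}

```text
time_s: 5.73
ee_pos: [0.5277, 0.18, -0.034]
ee_rot: [1.941, 2.47, 0.0]
wrist_force: [0.0, 0.4, 0.4]
opening: 0.0498
```

Run:
```python
from h import *
cap('wrist','w4');s=monitor.get_state();print(s['ee_pos'].round(4) if hasattr(s['ee_pos'],'round') else s['ee_pos'],s['opening'],np.round(s['wrist_force'],1))
t='w4';z=np.load('pics/%s.npz'%t);d=z['d'];K=z['K'];C=np.array(imaging.camera_params('wrist')['tool_from_camera'])
v,u=np.mgrid[:400,:640];Q=np.stack([(u-K[2])/K[0]*d,-(v-K[3])/K[1]*d,-d],-1)@C[:3,:3].T+C[:3,3]
for lo,hi in((-34,-24),(24,34)):
    m=(abs(Q[...,0]-11)<2)&(Q[...,1]*1000>lo)&(Q[...,1]*1000<hi)&(d>0) if 0 else (d>0)&(abs(Q[...,0]*1000-11.3)<1.2)&(Q[...,1]*1000>lo)&(Q[...,1]*1000<hi)&(Q[...,2]<-.041)
    print(m.sum(),(np.percentile(Q[m][:,2],[90,99])*1000).round(1))
```

```text
[ 0.5277  0.18   -0.0339] 0.049475268869365915 [ 0.1 -0.4  0.2]
1338 [-53.2 -45. ]
1428 [-54.  -44.9]
```

{"method": "step_arm", "body": {
  "motion": [0,0,0,0,0,0,0,0,0,0,0,0,0,0,0,0,0,0,0,0,0,0,0,0,0,0,0,0,0,0,0,0,0,0,0,0,0,0,0,0,0,0,0,0,0,0,0,0],
  "hand": 0,
  "grip_force": 60
}}

```text
time_s: 6.45
ee_pos: [0.5284, 0.1803, -0.0325]
ee_rot: [1.941, 2.47, 0.003]
wrist_force: [-7.7, -1.0, 32.4]
opening: 0.0109
```

Fingertips met the plate while closing (32 N on the table side). I'll reopen, raise 3 mm and regrip.

{"method": "step_arm", "body": {
  "motion": [0,0,0,0,0,0,0,0,0,0,0,0,0,0,-0.001,0,0,0,0,0,-0.002,0,0,0,0,0,-0.003,0,0,0,0,0,-0.003,0,0,0,0,0,-0.003,0,0,0,0,0,-0.003,0,0,0],
  "hand": 0.03
}}

```text
time_s: 7.12
ee_pos: [0.5275, 0.1799, -0.0312]
ee_rot: [-1.941, -2.47, 0.001]
wrist_force: [-0.9, -0.5, -0.0]
opening: 0.0301
```

{"method": "step_arm", "body": {
  "motion": [0,0,0,0,0,0,0,0,0,0,0,0,0,0,0,0,0,0,0,0,0,0,0,0,0,0,0,0,0,0,0,0,0,0,0,0,0,0,0,0,0,0,0,0,0,0,0,0],
  "hand": 0,
  "grip_force": 60
}}

```text
time_s: 7.78
ee_pos: [0.5277, 0.1799, -0.031]
ee_rot: [1.941, 2.47, 0.0]
wrist_force: [-0.6, -0.8, 4.9]
opening: 0.0109
```

Grip good (4.9 N residual, about 11 mm opening). Before moving, I'll refine the bar, ledge and latch positions from the pictures already taken.

```bash
cat > meas.py <<'E'
from h import *
def ray(z,u,v,zp):
    K=z['K'];W=z['W'];d=W[:3,:3]@np.array([(u-K[2])/K[0],-(v-K[3])/K[1],-1]);o=W[:3,3];return o+d*(zp-o[2])/d[2]
if __name__=='__main__':
  z=np.load('pics/top0.npz');im,P=cloud('top0');hsv=cv2.cvtColor(im,cv2.COLOR_RGB2HSV).astype(int)
  h,s,v=hsv[...,0],hsv[...,1],hsv[...,2]
  f=lambda m:(np.nanmedian(P[m][:,2]).round(4),int(m.sum()))
  reg=np.zeros(h.shape,bool)
  tab=reg.copy();tab[60:90,310:340]=1;print('table',f(tab))
  yel=(h>22)&(h<35)&(s>120);yel[:197]=0;yel[215:]=0;yel[:,:352]=0;yel[:,410:]=0
  print('bar top',f(yel))
  dk=reg.copy();dk[180:198,368-4:370-2]=1;
  for n,(u0,u1,v0,v1) in dict(wallL=(358,362,165,195),wallR=(396,400,165,195),ledL=(365,368,170,195),ledR=(391,394,170,195),board=(354,357,165,195)).items():
    m=reg.copy();m[v0:v1,u0:u1]=1;print(n,f(m))
  B=im.astype(float)
  for u in range(362,398,5):
    print(u,'yel score r+g-2b:',[(vv,int(B[vv,u,0]+B[vv,u,1]-2*B[vv,u,2])) for vv in range(199,211)])
  for u in range(374,386,4):
    print(u,'orange r-b',[(vv,int(B[vv,u,0]-B[vv,u,2])) for vv in range(148,166)])
E
python3 meas.py; python3 -c "
import cv2
import numpy as np
a=cv2.imread('pics/scene0.png')[200:290,240:345];b=cv2.imread('pics/top0.png')[135:230,340:415]
a=cv2.resize(a,None,fx=5,fy=5,interpolation=2)[:450];b=cv2.resize(b,None,fx=3.6,fy=4.737,interpolation=2)[:450]
cv2.imwrite('pics/bd.png',np.hstack([a,b]));print(a.shape,b.shape)"
```

```text
table (np.float64(0.0014), 900)
bar top (np.float64(0.0714), 176)
wallL (np.float64(0.0693), 120)
wallR (np.float64(0.0691), 120)
ledL (np.float64(0.0616), 75)
ledR (np.float64(0.0613), 75)
board (np.float64(0.0149), 90)
362 yel score r+g-2b: [(199, -1), (200, -4), (201, -12), (202, 56), (203, 256), (204, 297), (205, 289), (206, 215), (207, 19), (208, -18), (209, -5), (210, -4)]
367 yel score r+g-2b: [(199, -7), (200, -3), (201, -25), (202, 27), (203, 280), (204, 306), (205, 312), (206, 202), (207, 31), (208, -17), (209, -4), (210, -8)]
372 yel score r+g-2b: [(199, -7), (200, -7), (201, -21), (202, 33), (203, 293), (204, 310), (205, 286), (206, 258), (207, 30), (208, -18), (209, -7), (210, -4)]
377 yel score r+g-2b: [(199, -4), (200, -2), (201, -14), (202, 21), (203, 282), (204, 302), (205, 296), (206, 253), (207, 51), (208, -16), (209, -9), (210, -2)]
382 yel score r+g-2b: [(199, 7), (200, -6), (201, -14), (202, 22), (203, 296), (204, 303), (205, 308), (206, 254), (207, 42), (208, -18), (209, 2), (210, -4)]
387 yel score r+g-2b: [(199, 1), (200, -4), (201, -17), (202, 30), (203, 297
[... 390 characters left out ...]
, (210, 0)]
374 orange r-b [(148, -1), (149, -24), (150, -18), (151, -14), (152, 18), (153, 44), (154, 63), (155, 109), (156, 106), (157, 86), (158, 89), (159, 101), (160, 99), (161, 25), (162, -11), (163, -4), (164, 2), (165, 3)]
378 orange r-b [(148, 0), (149, -22), (150, -19), (151, 41), (152, 127), (153, 140), (154, 125), (155, 131), (156, 113), (157, 94), (158, 93), (159, 92), (160, 112), (161, 23), (162, -8), (163, 0), (164, -1), (165, -3)]
382 orange r-b [(148, -6), (149, -17), (150, -17), (151, 47), (152, 141), (153, 134), (154, 128), (155, 132), (156, 125), (157, 97), (158, 98), (159, 99), (160, 107), (161, 28), (162, -3), (163, -4), (164, -4), (165, -3)]
(450, 525, 3) (450, 270, 3)
```

View pics/bd.png

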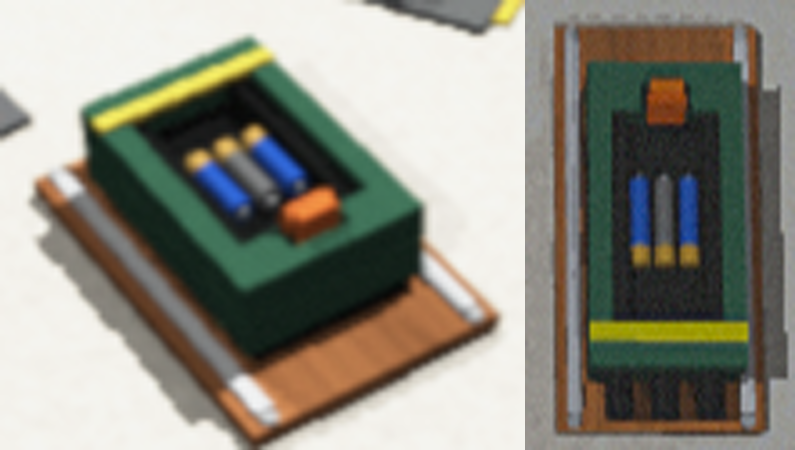

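Run:
```python
from meas import *
z=np.load('pics/top0.npz')
print('bar rear',[ray(z,u,202.45,.0705).round(4) for u in(362,379,397)],'latch tip',ray(z,379,160.8,.068).round(4),'bar front top',ray(z,379,206.8,.0705).round(4))
B=z['im'].astype(float)
for v in(203,204,205): 
    r=B[v,:,0]+B[v,:,1]-2*B[v,:,2]; print(v,[(u,int(r[u])) for u in list(range(354,361))+list(range(398,406))])
# side wall inner edges: green minus red along rows
for v in (175,185,195):
    g=B[v,:,1]-B[v,:,0]; print(v,[(u,int(g[u])) for u in list(range(360,369))+list(range(389,398))])
# rear wall inner edge, columns off the latch
for u in (368,371,388,390):
    g=B[:,u,1]-B[:,u,0]; print(u,[(v,int(g[v])) for v in range(154,166)])
# bar rear edge from scene image with depth
zs=np.load('pics/scene0.npz'); im,P=cloud('scene0');hsv=cv2.cvtColor(im,cv2.COLOR_RGB2HSV).astype(int)
m=(hsv[...,0]>22)&(hsv[...,0]<35)&(hsv[...,1]>120);m[:200]=0;m[230:]=0;m[:,:250]=0;m[:,300:]=0
p=P[m];print('scene bar',m.sum(),np.nanmedian(p,0).round(4),np.nanpercentile(p,[3,97],axis=0).round(4))
m=(P[...,2]>.063)&(P[...,2]<.075);m[:200]=0;m[290:]=0;m[:,:240]=0;m[:,345:]=0
p=P[m];print('walls',np.nanmedian(p,0).round(4))
```

```text
bar rear [array([ 0.464 , -0.087 ,  0.0705]), array([ 0.4652, -0.1289,  0.0705]), array([ 0.4665, -0.1733,  0.0705])] latch tip [ 0.5724 -0.1284  0.068 ] bar front top [ 0.4543 -0.129   0.0705]
203 [(354, -11), (355, 10), (356, 54), (357, 35), (358, 269), (359, 264), (360, 274), (398, 262), (399, 254), (400, 263), (401, 228), (402, 10), (403, 7), (404, 56), (405, 44)]
204 [(354, -16), (355, 11), (356, 41), (357, 28), (358, 296), (359, 293), (360, 318), (398, 307), (399, 306), (400, 311), (401, 282), (402, 8), (403, 14), (404, 58), (405, 54)]
205 [(354, -18), (355, 9), (356, 50), (357, 33), (358, 279), (359, 315), (360, 281), (398, 286), (399, 306), (400, 317), (401, 278), (402, 4), (403, 12), (404, 50), (405, 56)]
175 [(360, 33), (361, 35), (362, 36), (363, 34), (364, 11), (365, -5), (366, 5), (367, -5), (368, 1), (389, -3), (390, 5), (391, 11), (392, -3), (393, 7), (394, 24), (395, 32), (396, 31), (397, 34)]
185 [(360, 32), (361, 28), (362, 37), (363, 31), (364, 8), (365, -3), (366, -3), (367, 1), (368, -1), (389, -1), (390, -5), (391, 3), (392, 3), (393, 0), (394, 12), (395, 31), (
[... 170 characters left out ...]
3), (394, 4), (395, 31), (396, 32), (397, 36)]
368 [(154, 31), (155, 37), (156, 31), (157, 38), (158, 13), (159, 11), (160, 9), (161, 9), (162, 3), (163, -2), (164, -6), (165, 4)]
371 [(154, 35), (155, 32), (156, 31), (157, 32), (158, 24), (159, 3), (160, 15), (161, 4), (162, 3), (163, 0), (164, 2), (165, -2)]
388 [(154, 28), (155, 33), (156, 35), (157, 35), (158, 22), (159, 8), (160, 2), (161, 2), (162, 4), (163, -1), (164, 0), (165, 0)]
390 [(154, 33), (155, 30), (156, 34), (157, 32), (158, 19), (159, 7), (160, 1), (161, 0), (162, 2), (163, 5), (164, -1), (165, 1)]
scene bar 165 [ 0.4609 -0.1327  0.0709] [[ 0.4536 -0.1843  0.0571]
 [ 0.4666 -0.0854  0.0756]]
walls [ 0.5345 -0.1344  0.0698]
```

{"method": "step_arm", "body": {
  "motion": [0,0,-0.003,0,0,0,0,0,-0.01,0,0,0,0,0,-0.025,0,0,0,0,0,-0.045,0,0,0,0,0,-0.07,0,0,0,0,0,-0.095,0,0,0,0,0,-0.115,0,0,0,0,0,-0.12,0,0,0]
}}

```text
time_s: 8.45
ee_pos: [0.529, 0.1804, 0.0923]
ee_rot: [1.94, 2.469, 0.006]
wrist_force: [1.0, 0.7, -0.7]
opening: 0.0109
```

```bash
cat >> h.py <<'E'
BAY=np.array([.5228,-.1287,.061]);YAW=1.5
def pose(ax,ez,a,dy=0):
    # plate front bottom edge at bay (ax,ez) mm, rear up a deg
    rot=tgt(YAW,a);cov=rot*R.from_matrix([[0,1,0],[1,0,0],[0,0,-1]]).inv()  # cover axes: x=tool y,y=tool x,z=-tool z
    b=R.from_rotvec([0,0,np.radians(YAW)])
    E=BAY+b.apply(np.array([ax,dy,ez])/1000)
    return E+cov.apply([.055,0,-.031]),rot
E
python3 - <<'E'
from h import *
p,r=pose(-43,32,15);print(p.round(4));plan(p,r)
E
```

```text
[ 0.5409 -0.1282  0.0773]
t 8.45 at [0.529  0.1804 0.0923] F [ 1.   0.7 -0.7] op 0.0109
shift mm [-302.7  -61.4   14.4] turn [-14.74  -1.69  12.1 ]
```

{"method": "step_arm", "body": {
  "motion": [-0.006,-0.001,0,0,0,0,-0.02,-0.004,0,-1,0,1,-0.045,-0.009,0,-2,0,2,-0.075,-0.015,0,-3,0,3,-0.105,-0.021,0,-4.5,0,4,-0.135,-0.027,0,-6,0,5,-0.165,-0.033,0,-7,0,6,-0.19,-0.038,0,-8,0,7]
}}

```text
time_s: 9.12
ee_pos: [0.5344, -0.0164, 0.0878]
ee_rot: [2.03, 2.277, 0.166]
wrist_force: [0.2, -0.4, -0.9]
opening: 0.0105
```

Run:
```python
from h import *
p,r=pose(-43,32,15);print(p.round(4));plan(p,r)
```

```text
[ 0.5409 -0.1282  0.0773]
t 9.12 at [ 0.5344 -0.0164  0.0878] F [ 0.2 -0.4 -0.9] op 0.0105
shift mm [-111.9   -7.6    8.7] turn [-7.08 -1.45  4.92]
```

{"method": "step_arm", "body": {
  "motion": [-0.028,-0.002,0,-1,0,0.5,-0.054,-0.004,0,-2,0,1.5,-0.076,-0.005,0,-3.5,-0.5,2.5,-0.094,-0.006,0.002,-5,-1,3.5,-0.106,-0.007,0.004,-6,-1.4,4.5,-0.112,-0.0076,0.006,-7,-1.4,4.9,-0.112,-0.0076,0.008,-7,-1.4,4.9,-0.112,-0.0076,0.0085,-7,-1.4,4.9]
}}

```text
time_s: 9.78
ee_pos: [0.5413, -0.1259, 0.0773]
ee_rot: [2.057, 2.114, 0.277]
wrist_force: [-0.8, 0.2, -1.9]
opening: 0.0106
```

Run:
```python
from h import *
cap('wrist','w5');cap('top','t5');cap('scene','s5')
p,r=pose(-43,32,15);plan(p,r)
a=cv2.imread('pics/w5.png');b=cv2.imread('pics/s5.png')[190:290,235:350]
b=cv2.resize(b,None,fx=2.4,fy=2.4,interpolation=2);a=a[:300,120:520]
c=np.zeros((300,680,3),np.uint8);c[:300,:400]=a;c[:240,400:676]=b;cv2.imwrite('pics/m5.png',cv2.resize(c,(800,353)))
```

```text
t 9.93 at [ 0.5424 -0.125   0.0782] F [-0.3  0.9 -0.9] op 0.0109
shift mm [-3.2 -1.8  0.4] turn [-0.1  -0.13  0.17]
```

View pics/m5.png

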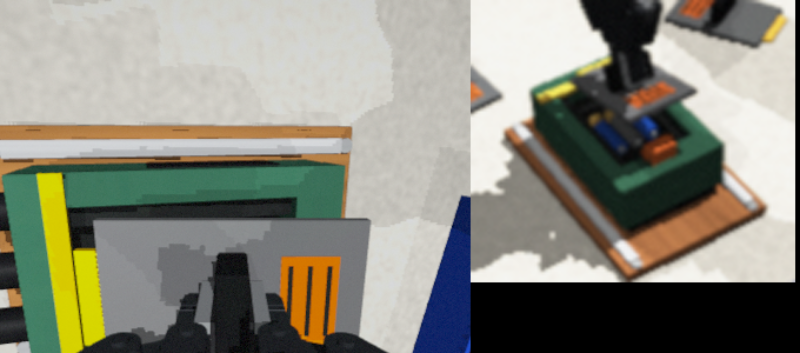

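The wrist view (left) shows the cover held with its lip at (88,290), just behind the bar at (55,270). The scene view (right) shows the cover slanted above the bay. Now the relative measurement, lip against bar, in this one view.

Run:
```python
from meas import *
im,P=cloud('w5');z=np.load('pics/w5.npz');hsv=cv2.cvtColor(im,cv2.COLOR_RGB2HSV).astype(int)
b=R.from_rotvec([0,0,np.radians(YAW)])
Q=b.inv().apply((P-BAY).reshape(-1,3)).reshape(P.shape)*1000
y=(hsv[...,0]>22)&(hsv[...,0]<35)&(hsv[...,1]>120)
v,u=np.mgrid[:400,:640]
bar=y&(u<200)&(u>130);
# split by x
def st(n,m): print(n,m.sum(),'med',np.nanmedian(Q[m],0).round(1),'p2',np.nanpercentile(Q[m],2,axis=0).round(1),'p98',np.nanpercentile(Q[m],98,axis=0).round(1))
bm=y&(Q[...,0]<-55)&(Q[...,2]<16)&(u<190);lm=y&(u>180)&(u<210)
for vv in (180,200,215,230,245): 
    k=np.nonzero(y[vv])[0]; k=k[k<230]; print(vv,[ (int(uu),*Q[vv,uu].round(0).astype(int)) for uu in k[::3]] if len(k) else '')
st('bar',bm)
pl=(hsv[...,1]<60)&(hsv[...,2]>60)&(Q[...,2]>24)&(Q[...,2]<75)&(abs(Q[...,1])<45)&(abs(Q[...,0])<80);st('plate',pl)
w=(hsv[...,0]>60)&(hsv[...,0]<90)&(hsv[...,1]>70)&(Q[...,2]>3)&(Q[...,1]>20);st('wall',w)
for uu in (250,290,330): print(uu,[(vv,*Q[vv,uu].round(0).astype(int)) for vv in range(128,186,4) if not np.isnan(Q[vv,uu,0])])
led=(hsv[...,2]<70)&(abs(Q[...,2])<4)&(Q[...,1]>28)&(Q[...,1]<37)&(abs(Q[...,0])<50);st('ledge',led)
s=monitor.get_state();rot=R.from_rotvec(s['ee_rot']);Lt=np.array(s['ee_pos'])+rot.apply([0,-.065,-.031-.00175]);print('lip pred',(b.inv().apply(Lt-BAY)*1000).round(1))
```

```text
180 [(155, np.int64(-68), np.int64(36), np.int64(9)), (158, np.int64(-67), np.int64(36), np.int64(10)), (161, np.int64(-65), np.int64(36), np.int64(11)), (164, np.int64(-64), np.int64(36), np.int64(10)), (167, np.int64(-62), np.int64(36), np.int64(10)), (170, np.int64(-61), np.int64(35), np.int64(10)), (173, np.int64(-59), np.int64(35), np.int64(9)), (176, np.int64(-58), np.int64(35), np.int64(10))]
200 [(158, np.int64(-68), np.int64(25), np.int64(10)), (161, np.int64(-66), np.int64(25), np.int64(10)), (164, np.int64(-65), np.int64(25), np.int64(10)), (167, np.int64(-63), np.int64(25), np.int64(10)), (170, np.int64(-62), np.int64(24), np.int64(10)), (173, np.int64(-61), np.int64(24), np.int64(10)), (176, np.int64(-59), np.int64(24), np.int64(10)), (179, np.int64(-58), np.int64(24), np.int64(9))]
215 [(160, np.int64(-68), np.int64(17), np.int64(11)), (163, np.int64(-67), np.int64(16), np.int64(10)), (166, np.int64(-65), np.int64(16), np.int64(10)), (169, np.int64(-64), np.int64(16), np.int64(8)), (172, np.int64(-62), np.int64(16), np.int64(10)), (175, np.int64(-61), np.int64(16), np.i
[... 3640 characters left out ...]
p.int64(-25)), (140, np.int64(32), np.int64(53), np.int64(-3)), (144, np.int64(29), np.int64(52), np.int64(8)), (148, np.int64(29), np.int64(49), np.int64(8)), (152, np.int64(29), np.int64(47), np.int64(8)), (156, np.int64(29), np.int64(45), np.int64(7)), (160, np.int64(29), np.int64(42), np.int64(8)), (164, np.int64(29), np.int64(40), np.int64(7)), (168, np.int64(29), np.int64(37), np.int64(7)), (172, np.int64(32), np.int64(33), np.int64(-1)), (176, np.int64(32), np.int64(31), np.int64(-1)), (180, np.int64(31), np.int64(28), np.int64(1)), (184, np.int64(36), np.int64(22), np.int64(-14))]
ledge 1849 med [-2.5 31.9  0.1] p2 [-48.4  28.2  -1.3] p98 [47.7 35.3  1.3]
lip pred [-51.5   2.9  32.1]
```

The bar rear edge (−58), bar top (+10), ledges (0.1) and wall inner edge (~38) all match my bay estimate (0.5228, −0.1287, 0.061). That is a case lift of about 9 mm. Lip predicted and seen agree within 1 mm. Lowering behind the bar.

Run:
```python
from h import *
for e in ((-43,12,15),(-43,2,15)): plan(*pose(*e))
```

```text
t 9.93 at [ 0.5424 -0.125   0.0782] F [-0.3  0.9 -0.9] op 0.0109
shift mm [-3.2 -6.9 19.7] turn [-0.1  -0.13  0.17]
t 9.93 at [ 0.5424 -0.125   0.0782] F [-0.3  0.9 -0.9] op 0.0109
shift mm [-3.2 -9.5 29.4] turn [-0.1  -0.13  0.17]
```

{"method": "step_arm", "body": {
  "motion": [0,-0.001,0.002,0,0,0,-0.001,-0.002,0.006,0,0,0,-0.001,-0.004,0.011,0,0,0,-0.001,-0.005,0.015,0,0,0,-0.001,-0.006,0.018,0,0,0,-0.001,-0.007,0.02,0,0,0,-0.001,-0.007,0.02,0,0,0,-0.001,-0.007,0.02,0,0,0]
}}

```text
time_s: 10.6
ee_pos: [0.5408, -0.1267, 0.0572]
ee_rot: [2.055, 2.114, 0.279]
wrist_force: [0.5, 0.3, -0.5]
opening: 0.0109
```

Run:
```python
from h import *
for e in ((-43,2,15),(-43,1.5,15)): plan(*pose(*e))
```

```text
t 10.6 at [ 0.5408 -0.1267  0.0572] F [ 0.5  0.3 -0.5] op 0.0109
shift mm [-1.6 -2.5  9.6] turn [-0.06 -0.12  0.1 ]
t 10.6 at [ 0.5408 -0.1267  0.0572] F [ 0.5  0.3 -0.5] op 0.0109
shift mm [-1.6 -2.6 10.1] turn [-0.06 -0.12  0.1 ]
```

{"method": "step_arm", "body": {
  "motion": [0,0,0.002,0,0,0,-0.001,-0.001,0.004,0,0,0,-0.0015,-0.0015,0.006,0,0,0,-0.0015,-0.002,0.008,0,0,0,-0.0015,-0.0025,0.0095,0,0,0,-0.0015,-0.0027,0.0105,0,0,0,-0.0015,-0.0027,0.0105,0,0,0,-0.0015,-0.0027,0.0105,0,0,0]
}}

```text
time_s: 11.27
ee_pos: [0.5411, -0.1281, 0.0465]
ee_rot: [2.055, 2.114, 0.279]
wrist_force: [-0.9, -0.4, -0.6]
opening: 0.0106
```

Run:
```python
from h import *
for e in ((-43,0,15),(-54.5,1,15)): plan(*pose(*e))
```

```text
t 11.27 at [ 0.5411 -0.1281  0.0465] F [-0.9 -0.4 -0.6] op 0.0106
shift mm [-0.2 -0.4  1.1] turn [-0.05 -0.12  0.11]
t 11.27 at [ 0.5411 -0.1281  0.0465] F [-0.9 -0.4 -0.6] op 0.0106
shift mm [ -0.1 -11.3  -2.8] turn [-0.05 -0.12  0.11]
```

{"method": "step_arm", "body": {
  "motion": [0,-0.001,-0.0003,0,0,0,0,-0.003,-0.0008,0,0,0,0,-0.005,-0.0013,0,0,0,0,-0.007,-0.0019,0,0,0,0,-0.0085,-0.0023,0,0,0,0,-0.0095,-0.0025,0,0,0,0,-0.01,-0.0027,0,0,0,0,-0.01,-0.0027,0,0,0]
}}

```text
time_s: 11.93
ee_pos: [0.5306, -0.1283, 0.0466]
ee_rot: [2.055, 2.114, 0.279]
wrist_force: [-0.1, -0.1, -1.8]
opening: 0.0109
```

Run:
```python
from h import *
cap('wrist','w6')
for e in ((-54.5,1,15),(-55,0.5,15),(-55,.5,9)): plan(*pose(*e))
im,P=cloud('w6');b=R.from_rotvec([0,0,np.radians(YAW)]);Q=b.inv().apply((P-BAY).reshape(-1,3)).reshape(P.shape)*1000
hsv=cv2.cvtColor(im,cv2.COLOR_RGB2HSV).astype(int);y=(hsv[...,0]>22)&(hsv[...,0]<35)&(hsv[...,1]>120)
for vv in (200,220,235,250):
    k=[u for u in range(140,230) if y[vv,u]]; print(vv,[(u,*Q[vv,u].round(0).astype(int).tolist()) for u in k[::3]],'next',[Q[vv,k[-1]+j].round(0).tolist() for j in (1,2,3,6)])
crop('w6',130,430,130,300,2.6,'w6c')
```

```text
t 11.98 at [ 0.5307 -0.1283  0.0466] F [ 0.1 -0.1 -0.8] op 0.0107
shift mm [-0.2 -1.3 -0. ] turn [-0.04 -0.12  0.11]
t 11.98 at [ 0.5307 -0.1283  0.0466] F [ 0.1 -0.1 -0.8] op 0.0107
shift mm [-0.2 -2.   0.3] turn [-0.04 -0.12  0.11]
t 11.98 at [ 0.5307 -0.1283  0.0466] F [ 0.1 -0.1 -0.8] op 0.0107
shift mm [-0.2 -5.5  5.9] turn [ 5.96 -0.12  0.12]
200 [(169, -68, 30, 9), (172, -66, 30, 10), (175, -65, 30, 10), (178, -64, 30, 11), (181, -62, 30, 10), (184, -61, 30, 10), (187, -60, 29, 8), (190, -59, 30, 11), (193, -58, 29, 7)] next [[-58.0, 27.0, -0.0], [-58.0, 27.0, 0.0], [-57.0, 27.0, 0.0], [-56.0, 27.0, -0.0]]
220 [(172, -67, 21, 10), (175, -66, 21, 9), (178, -65, 21, 10), (181, -64, 20, 10), (184, -62, 20, 10), (187, -61, 20, 10), (190, -60, 20, 10), (193, -58, 20, 10), (196, -58, 18, 4), (199, -56, 18, 4), (202, -55, 18, 4)] next [[-54.0, 18.0, 6.0], [-54.0, 19.0, 7.0], [-54.0, 18.0, 6.0], [-52.0, 18.0, 7.0]]
235 [(174, -67, 14, 11), (177, -66, 13, 10), (180, -65, 13, 10), (183, -63, 13, 10), (186, -62, 13, 11), (189, -61, 12, 8), (192, -60, 12, 9), (195, -58, 13, 10), (198, -58, 10, 4), (201, -56, 10, 3)] next [[-55.0, 10.0, 4.0], [-54.0, 10.0, 6.0], [-54.0, 11.0, 6.0], [-52.0, 11.0, 7.0]]
250 [(176, -67, 6, 10), (179, -66, 6, 10), (182, -65, 6, 10), (185, -63, 6, 10), (188, -62, 5, 10), (191, -61, 6, 11), (194, -59, 5, 10), (197, -58, 5, 9), (200, -58, 2, 3), (203, -56, 2, 5)] next [[-54.0, 3.0, 6.0], [-54.0, 3.0, 6.0], [-54.0, 3.0, 6.0], [-52.0, 2.0, 5.0]]
```

View pics/w6c.png

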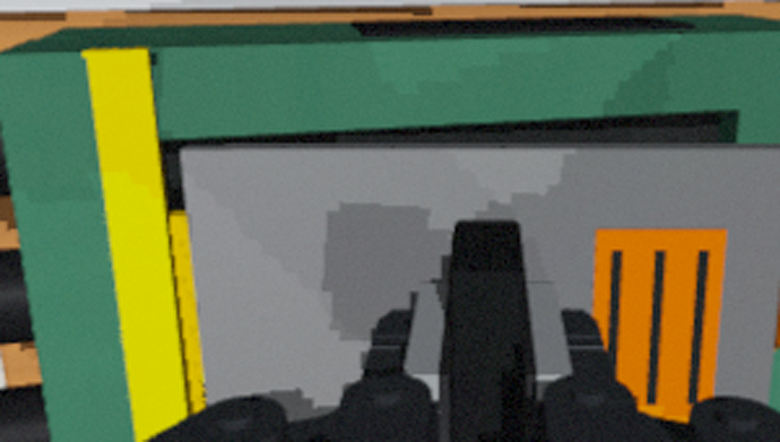

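The lip is hooked: yellow lip strip at crop (180,270) goes under the bar, seen from −58 to −55 mm at z +4, below the bar. Next, swing down to 9° about the front edge.

{"method": "step_arm", "body": {
  "motion": [0,-0.0012,0.0002,0,0,0,0,-0.002,0.0005,0.3,0,0,0,-0.0026,0.0013,1.2,0,0,0,-0.0032,0.0023,2.2,0,0,0,-0.0039,0.0034,3.4,0,0,0,-0.0046,0.0045,4.5,0,0,0,-0.0053,0.0056,5.7,0,0,0,-0.0055,0.0059,6,0,0]
}}

```text
time_s: 12.65
ee_pos: [0.5276, -0.1283, 0.0393]
ee_rot: [2.111, 2.174, 0.169]
wrist_force: [0.4, 0.1, -1.1]
opening: 0.0107
```

Run:
```python
from h import *
for e in ((-55,.5,9),(-55,.5,8)): plan(*pose(*e))
```

```text
t 12.65 at [ 0.5276 -0.1283  0.0393] F [ 0.4  0.1 -1.1] op 0.0107
shift mm [-0.3 -0.6 -0.3] turn [-0.14 -0.08  0.17]
t 12.65 at [ 0.5276 -0.1283  0.0393] F [ 0.4  0.1 -1.1] op 0.0107
shift mm [-0.3 -1.1  0.7] turn [ 0.86 -0.08  0.18]
```

{"method": "step_arm", "body": {
  "motion": [0,-0.0003,0.0002,0.2,0,0,0,-0.0006,0.0004,0.5,0,0,0,-0.0009,0.0006,0.8,0,0,0,-0.0011,0.0008,1.0,0,0,0,-0.0012,0.001,1.2,0,0,0,-0.0013,0.0011,1.3,0,0,0,-0.0013,0.0011,1.3,0,0,0,-0.0013,0.0011,1.3,0,0]
}}

```text
time_s: 13.32
ee_pos: [0.5258, -0.1285, 0.0382]
ee_rot: [2.123, 2.184, 0.148]
wrist_force: [0.4, 0.7, 0.3]
opening: 0.0108
```

Run:
```python
from h import *
for e in ((-55,.3,8),(-55,.3,7)): plan(*pose(*e))
```

```text
t 13.32 at [ 0.5258 -0.1285  0.0382] F [0.4 0.7 0.3] op 0.0108
shift mm [-0.2  0.8  0. ] turn [-0.34 -0.11  0.13]
t 13.32 at [ 0.5258 -0.1285  0.0382] F [0.4 0.7 0.3] op 0.0108
shift mm [-0.2  0.2  1. ] turn [ 0.66 -0.11  0.13]
```

No contact load, cover at ~7.7° and hooked; release and back off along the tool axis.

{"method": "step_arm", "body": {
  "motion": [0,0,0,0,0,0,0,0,0,0,0,0,0,0,0,0,0,0,0,0,0,0,0,0,0,0,0,0,0,0,0,0,-0.003,0,0,0,0,0,-0.009,0,0,0,0,0,-0.017,0,0,0],
  "hand": 0.04
}}

```text
time_s: 13.98
ee_pos: [0.5232, -0.1286, 0.0553]
ee_rot: [2.123, 2.185, 0.147]
wrist_force: [-0.3, -0.7, 0.2]
opening: 0.0397
```

{"method": "step_arm", "body": {
  "motion": [0,0,-0.009,0,0,0,0,0,-0.02,0,0,0,0,0,-0.034,0,0,0,0,0,-0.048,0,0,0,0,0,-0.06,0,0,0,0,0,-0.067,0,0,0,0,0,-0.07,0,0,0,0,0,-0.07,0,0,0]
}}

```text
time_s: 14.65
ee_pos: [0.5146, -0.1287, 0.1251]
ee_rot: [2.122, 2.184, 0.15]
wrist_force: [0.3, 0.5, 0.7]
opening: 0.0399
```

```bash
cat > chk.py <<'E'
import sys
from h import *
t=sys.argv[1];cap('wrist',t);s=monitor.get_state();print(s['time_s'],np.round(s['ee_pos'],4),s['opening'])
im,P=cloud(t);b=R.from_rotvec([0,0,np.radians(YAW)]);Q=b.inv().apply((P-BAY).reshape(-1,3)).reshape(P.shape)*1000
hsv=cv2.cvtColor(im,cv2.COLOR_RGB2HSV).astype(int);h,s_,v=hsv[...,0],hsv[...,1],hsv[...,2]
ok=~np.isnan(Q[...,0])&(abs(Q[...,0])<70)&(abs(Q[...,1])<36)
pl=ok&(s_<60)&(v>50)&(Q[...,2]>2)&(Q[...,2]<24)
q=Q[pl];A=np.c_[q[:,:2],np.ones(len(q))];c=np.linalg.lstsq(A,q[:,2],rcond=None)[0];print('plate',len(q),'pitch deg',np.degrees(np.arctan(c[0])).round(2),'roll',np.degrees(np.arctan(c[1])).round(2),'top z at 0',c[2].round(2),'x',np.percentile(q[:,0],[.5,99.5]).round(1),'y',np.percentile(q[:,1],[.5,99.5]).round(1))
og=ok&(h>4)&(h<19)&(s_>150)&(Q[...,0]<47);print('press spot',og.sum(),np.median(Q[og],0).round(1),'x',np.percentile(Q[og][:,0],[2,98]).round(1),'y',np.percentile(Q[og][:,1],[2,98]).round(1))
la=(h>4)&(h<19)&(s_>150)&(Q[...,0]>47)&(Q[...,0]<80)&(abs(Q[...,1])<20)
if la.sum(): print('latch',la.sum(),'x',np.percentile(Q[la][:,0],[2,98]).round(1),'z',np.percentile(Q[la][:,2],[2,98]).round(1))
ye=(h>22)&(h<35)&(s_>120)&(abs(Q[...,0]+60)<15)&(Q[...,2]>7);print('bar rear x',np.percentile(Q[ye][:,0],98).round(1))
fi=ok&(Q[...,2]>24)&(Q[...,2]<45);print('fin',fi.sum(),np.median(Q[fi],0).round(1) if fi.sum() else '')
E
python3 chk.py w7
```

```text
14.7 [ 0.5143 -0.1287  0.1245] 0.04019668518172002
plate 9592 pitch deg 6.75 roll -0.01 top z at 0 11.4 x [-56.   52.2] y [-34.8  34.7]
press spot 1211 [28.2  4.9 15.5] x [-27.3  40.9] y [-19.2  19.4]
latch 810 x [54.2 69.9] z [ 7.7 22.8]
bar rear x -57.6
fin 1129 [-4.8  2.6 36.9]
```

View pics/w7.png

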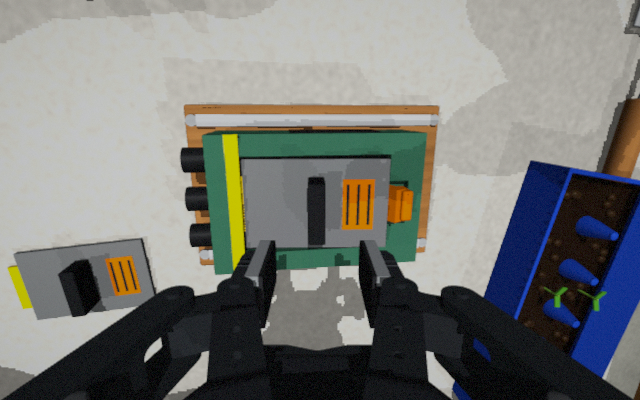

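The cover rests hooked on the latch: pitch 6.75°, rear underside about 13 mm up, roll 0, front on the ledges. In the picture: lip edge at the bar (240,205), press spot (358,204), latch (400,203). Next, close the fingers and move over the press spot, upright.

Run:
```python
from h import *
b=R.from_rotvec([0,0,np.radians(YAW)])
plan(BAY+b.apply([.031,0,.024]),tgt(YAW))
```

```text
t 14.7 at [ 0.5143 -0.1287  0.1245] F [ 0.2  1.  -0.4] op 0.0402
shift mm [-0.4 33.8 44.4] turn [ 7.68 -0.11  0.16]
```

{"method": "step_arm", "body": {
  "motion": [0,0.003,0.002,0.5,0,0,0,0.009,0.007,1.5,0,0,0,0.016,0.015,3,0,0,0,0.023,0.025,4.8,0,0,0,0.029,0.035,6.4,0,0,0,0.0325,0.042,7.4,0,0,0,0.034,0.0445,7.7,0,0,0,0.034,0.0445,7.7,0,0],
  "hand": 0,
  "grip_force": 20
}}

```text
time_s: 15.37
ee_pos: [0.5537, -0.1278, 0.0833]
ee_rot: [-2.187, -2.251, 0.003]
wrist_force: [-0.7, -0.4, 0.5]
opening: 0.0
```

Run:
```python
from h import *
b=R.from_rotvec([0,0,np.radians(YAW)])
plan(BAY+b.apply([.031,0,-.015]),tgt(YAW))
```

```text
t 15.37 at [ 0.5537 -0.1278  0.0833] F [-0.7 -0.4  0.5] op 0.0
shift mm [-0.1  0.2 37.3] turn [-0.19 -0.05  0.15]
```

{"method": "step_arm", "body": {
  "motion": [0,0,0.003,0,0,0,0,0,0.009,0,0,0,0,0,0.017,0,0,0,0,0,0.025,0,0,0,0,0,0.031,0,0,0,0,0,0.034,0,0,0,0,0,0.0355,0,0,0,0,0,0.036,0,0,0]
}}

```text
time_s: 16.03
ee_pos: [0.5537, -0.1277, 0.0485]
ee_rot: [-2.188, -2.252, -0.0]
wrist_force: [0.1, -0.1, 0.4]
opening: 0.0001
```

{"method": "step_arm", "body": {
  "motion": [0,0,0.0005,0,0,0,0,0,0.001,0,0,0,0,0,0.0015,0,0,0,0,0,0.002,0,0,0,0,0,0.0025,0,0,0,0,0,0.003,0,0,0,0,0,0.0035,0,0,0,0,0,0.004,0,0,0]
}}

```text
time_s: 16.7
ee_pos: [0.5538, -0.1277, 0.0448]
ee_rot: [-2.188, -2.252, -0.001]
wrist_force: [0.1, 0.5, -0.1]
opening: -0.0003
```

{"method": "step_arm", "body": {
  "motion": [0,0,0.0005,0,0,0,0,0,0.001,0,0,0,0,0,0.0015,0,0,0,0,0,0.002,0,0,0,0,0,0.0025,0,0,0,0,0,0.003,0,0,0,0,0,0.0035,0,0,0,0,0,0.004,0,0,0]
}}

```text
time_s: 17.37
ee_pos: [0.5538, -0.1276, 0.0408]
ee_rot: [-2.188, -2.252, -0.001]
wrist_force: [-0.2, -0.2, 0.2]
opening: -0.0001
```

{"method": "step_arm", "body": {
  "motion": [0,0,0.0004,0,0,0,0,0,0.0008,0,0,0,0,0,0.0012,0,0,0,0,0,0.0016,0,0,0,0,0,0.002,0,0,0,0,0,0.0024,0,0,0,0,0,0.0028,0,0,0,0,0,0.003,0,0,0]
}}

```text
time_s: 18.03
ee_pos: [0.554, -0.1277, 0.038]
ee_rot: [-2.189, -2.252, -0.001]
wrist_force: [-1.3, 0.5, 6.3]
opening: -0.0002
```

Contact at 6 N. Continuing slowly.

{"method": "step_arm", "body": {
  "motion": [0,0,0.0004,0,0,0,0,0,0.0008,0,0,0,0,0,0.0012,0,0,0,0,0,0.0016,0,0,0,0,0,0.002,0,0,0,0,0,0.0024,0,0,0,0,0,0.0025,0,0,0,0,0,0.0025,0,0,0]
}}

```text
time_s: 18.7
ee_pos: [0.5543, -0.1278, 0.0357]
ee_rot: [-2.189, -2.252, -0.002]
wrist_force: [0.9, -0.2, 7.6]
opening: 0.0
```

{"method": "step_arm", "body": {
  "motion": [0,0,0.0004,0,0,0,0,0,0.0008,0,0,0,0,0,0.0012,0,0,0,0,0,0.0016,0,0,0,0,0,0.002,0,0,0,0,0,0.0023,0,0,0,0,0,0.0025,0,0,0,0,0,0.0025,0,0,0]
}}

```text
time_s: 19.37
ee_pos: [0.5538, -0.1276, 0.0328]
ee_rot: [-2.188, -2.252, -0.001]
wrist_force: [-0.4, 0.1, 1.9]
opening: -0.0001
```

Force fell to 1.9 N, which may be the snap; checking before pushing further.

```bash
python3 chk.py w8
```

```text
19.4167 [ 0.5538 -0.1277  0.0328] -0.0001983432446268766
plate 16996 pitch deg 3.12 roll -0.38 top z at 0 7.62 x [-56.2  52.8] y [-32.5  34.8]
press spot 1086 [29.  14.1  9.3] x [18.1 41.8] y [ 5.  19.5]
latch 2508 x [54.  72.7] z [ 6.8 23.1]
bar rear x -57.5
fin 3260 [ 3.1 11.2 33. ]
```

{"method": "step_arm", "body": {
  "motion": [0,0,0.0003,0,0,0,0,0,0.0006,0,0,0,0,0,0.0009,0,0,0,0,0,0.0012,0,0,0,0,0,0.0015,0,0,0,0,0,0.0015,0,0,0,0,0,0.0015,0,0,0,0,0,0.0015,0,0,0]
}}

```text
time_s: 20.08
ee_pos: [0.5539, -0.1277, 0.0313]
ee_rot: [-2.188, -2.252, -0.001]
wrist_force: [0.6, 0.5, 1.8]
opening: -0.0
```

```bash
python3 chk.py w9
```

```text
20.1333 [ 0.5539 -0.1277  0.0313] -2.884884098838999e-05
plate 17207 pitch deg 2.3 roll -0.38 top z at 0 6.8 x [-56.2  52.9] y [-32.5  34.8]
press spot 1075 [29.5 14.   7.9] x [18.3 41.9] y [ 5.1 19.3]
latch 2523 x [53.7 72.8] z [ 6.4 23.3]
bar rear x -57.4
fin 3292 [ 3.6 11.1 32.3]
```

{"method": "step_arm", "body": {
  "motion": [0,0,0.0003,0,0,0,0,0,0.0006,0,0,0,0,0,0.0009,0,0,0,0,0,0.0012,0,0,0,0,0,0.0014,0,0,0,0,0,0.0015,0,0,0,0,0,0.0015,0,0,0,0,0,0.0015,0,0,0]
}}

```text
time_s: 20.8
ee_pos: [0.5536, -0.1276, 0.0297]
ee_rot: [-2.188, -2.252, -0.0]
wrist_force: [-0.1, 0.3, 0.2]
opening: -0.0002
```

```bash
python3 chk.py w10
```

```text
20.85 [ 0.5537 -0.1277  0.0297] -2.178686801338467e-05
plate 17084 pitch deg 0.79 roll -0.51 top z at 0 5.33 x [-56.   52.8] y [-32.2  34.8]
press spot 1116 [30.2 14.   5.4] x [ 5.5 42.3] y [ 4.7 19.4]
latch 2549 x [50.4 69.9] z [ 6.1 23.3]
bar rear x -57.4
fin 3486 [ 4.7 11.  31. ]
```

Snapped: latch front came forward from 53.7 to 50.4, plate top is at 5.3 mm, and the force is about 0. Retract and verify.

{"method": "step_arm", "body": {
  "motion": [0,0,-0.003,0,0,0,0,0,-0.01,0,0,0,0,0,-0.022,0,0,0,0,0,-0.038,0,0,0,0,0,-0.056,0,0,0,0,0,-0.074,0,0,0,0,0,-0.09,0,0,0,0,0,-0.1,0,0,0]
}}

```text
time_s: 21.52
ee_pos: [0.5546, -0.1281, 0.1325]
ee_rot: [2.19, 2.253, 0.004]
wrist_force: [0.5, 0.8, 0.2]
opening: 0.0
```

{"method": "step_arm", "body": {
  "motion": [-0.005,0,-0.01,0,0,0,-0.005,0,-0.02,0,0,0,-0.01,0,-0.03,0,0,0,-0.015,0,-0.035,0,0,0,-0.02,0,-0.04,0,0,0,-0.02,0,-0.04,0,0,0,-0.02,0,-0.04,0,0,0,-0.02,0,-0.04,0,0,0]
}}

```text
time_s: 22.18
ee_pos: [0.5541, -0.1478, 0.1692]
ee_rot: [-2.188, -2.251, 0.0]
wrist_force: [0.5, 0.3, -0.1]
opening: -0.0002
```

```bash
python3 chk.py w11; python3 -c "
from h import *
crop('w11',200,460,80,290,3,'w11c')"
```

```text
22.2333 [ 0.5541 -0.1476  0.1692] -0.0002808042915464577
plate 7120 pitch deg 0.06 roll 0.05 top z at 0 4.8 x [-55.5  53.4] y [-34.8  34.9]
press spot 696 [29.8 -2.7  5.4] x [ 4.5 42.4] y [-20.5  18.9]
latch 702 x [51.  70.5] z [ 4.8 22.9]
bar rear x -57.3
fin 812 [-0.7  1.1 30.7]
```

View pics/w11c.png

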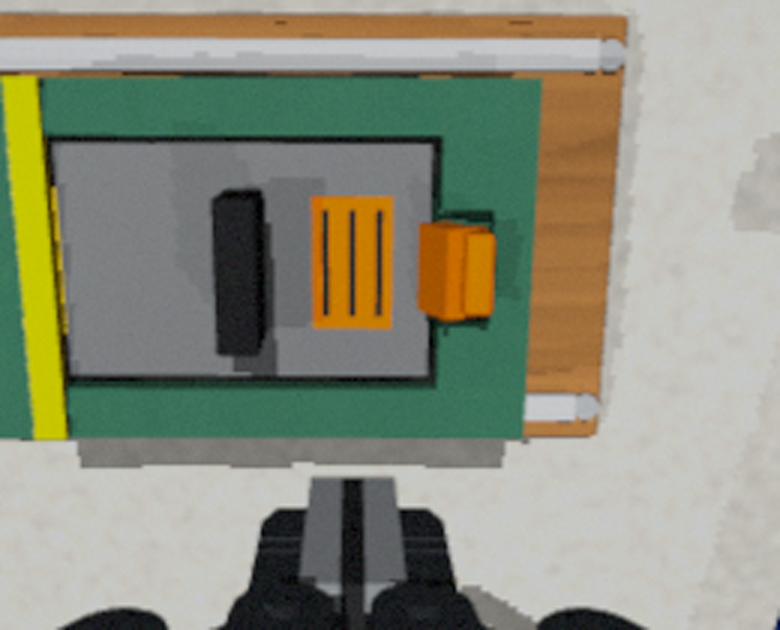

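The cover lies flat: pitch 0.06°, roll 0.05°, plate top 4.8 mm above the ledges (5 nominal). The latch at crop (430,270) overlaps its rear edge, the lip at (57,260) is under the bar, and there is an even gap all round. The gripper is clear, so I'm handing in.

```bash
python3 -c "
from cell import close_job
print(close_job())"
```

```text
the job is handed in; nothing more can be done
None
```

The battery cover is back on the controller, latched and flat. I took the leftmost of the three covers (y ≈ +0.18 m), hooked its lip under the bar at about 15° slant, swung it down onto the latch and let go. I then pressed the rear with closed fingers; the highest reading was about 8 N. I handed in at about 22 s.

**Last checks, all with the gripper clear:**
- Pitch was 0.06° and roll 0.05°, and the plate top sat 4.8 mm above the ledges (5 mm nominal).
- The latch moved forward from 53.7 to 50.4–51 mm at the snap and overlaps the rear edge. The lip is under the bar.
- I made no contact with the other objects that I could tell, but took no final whole-table picture.

**What failed or disagreed:**
- **Fingertip position:** the reported TCP did not match the real fingertips, which end about 37 mm short of it. The camera suggested 43 mm and contact gave about 36–37 mm. Because of this my first grasp closed on nothing.
- **Push on the loose cover:** on the second grasp the fingertips pressed the cover against the table with about 32 N. That was cover against table, not against the controller. I reopened, raised 3 mm and gripped again.
- **Case position:** the scene camera put the bar's y about 4 mm away from where the top camera did. I used the top camera, and the wrist view of the bay agreed with it. The case stood about 9 mm higher than nominal.

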